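# Hook a test card into its dock

### The arm

A 6-joint arm with a two-finger parallel gripper is mounted at the origin on the work surface; the furniture and walls round the work are solid. World frame = base frame: x ahead of the robot, y to its left, z up, the work surface at z = 0. Lengths are in m, angles in rad, forces in N, time in s.
With the tool pointing down it reaches from about 0.325 to 0.75 m from the base axis. Payload 7.6 kg.
Tool frame: the origin (TCP) lies on the centre line of the jaws, within the pads' length; the fingertips stand 22 mm ahead of it and the grasp point (between the pads) lies 3 mm ahead of it (tcp_to_tips is the distance from the TCP to the fingertips, in m); y points along the fingers, z is the direction in which the jaws open and shut, and the axes are right-handed (so a half turn about y gives the same grasp; the last joint's range is limited). The gripper opens to 85 mm and grips with 20 to 120 N. Pads are 22 mm wide; open, the fingers measure 114 mm over their backs; the gripper's body (76 mm by 85 mm) begins 54 mm behind the grasp point. The pads swing forward as they close: fully open they stand 13 mm farther back than shut.
Start: joints at [1.056, 0.052, 1.401, -0, 1.689, -0.07], TCP at [0.226, 0.474, 0.227] pointing down, gripper open.
Joint ranges: [-2.9, 2.9], [-0.91, 2.17], [0.12, 2.37], [-1.06, 4.2], [0.26, 2.73], [-2.93, 2.93]. Speed limits (rad/s): [2.57, 2.57, 3.01, 3.14, 3.14, 3.14].

### API

Orientations are given as a rotation vector (axis times angle).
In Python, from workcell import move_ptp, movel, goto_joints, release, close_gripper, dwell, inverse_kinematics, state, capture, Unreachable, sign_off, tcp_to_tips gives the robot as it stands. Calls block until the motion is done:
- move_ptp(position, orientation): joint-space move of the TCP to a pose.
- movel(position, frame=None, feed=0.15): straight line of the TCP; frame=None keeps the orientation; feed is the mean speed in m/s.
- goto_joints(angles): joint-space move.
- release() and close_gripper(): open the fingers fully, or close them until they stop; the grip force is fixed at half the most.
- dwell(seconds).
- inverse_kinematics(position, orientation): joint angles nearest the present ones, or None.
- state(): the state.
- capture(name): name is "side" or "top" or "wrist"; returns a dict with "color" (384x512x3 uint8, red, green, blue), "z_map" (384x512 float32, m along the optical axis (not along the pixel's ray), 0 where there is no reading), "fov_y" (degrees; the focal length in pixels is half the picture's height over the tangent of half this angle, whatever the lens; pixels are square), "cx", "cy" (the principal point, pixels), "rvec" (rotation vector, rad) and "tvec" (3), from world to camera coordinates, as OpenCV has them; the wrist camera has in their place "hand_eye" (4x4, takes a point from camera to tool coordinates, whose origin is the TCP and whose axes are the tool frame's). Camera axes: x right, y down, z forward; pixel columns grow to the right and rows downward; lengths in m; the calibration is good to about 2 mm. The wrist camera is an equidistant fisheye: a pixel r from the principal point sees the ray r / f radians off the axis. A picture is of the moment at which its call begins: read the wrist's pose just before it.
A pose or a line that the arm cannot do raises Unreachable and nothing moves.
- sign_off(): hands the job in, once; it reports no verdict.
The state is a dict: "t": time; "qpos": joint angles; "dq": joint speeds; "tau": joint torques, N m; "position": TCP position; "tool_rot": TCP orientation; "wrist_force": force on the tool from outside, world axes, zero at the start; "moment": the same for the moment, N m; "opening": finger opening in m.
Only numpy, scipy, OpenCV 4.12 (cv2) and the standard library are available. Lean on these libraries where they do the work, as an engineer would, in place of code of your own. Each camera call takes 0.05 s, during which the arm holds its last target.

### The job

Take the test card, the one with a tab sticking out of its lower corner, out of the black rack and seat it in the slot of the test dock: enter it tilted so that the tab goes in under the steel bridge at the end of the slot, then straighten it down until it stands upright on the slot's floor. Let go of it there, and leave the plain blank card standing in the rack.

Things in the scene. Friction and masses are not known exactly. Their poses are not given: they have to be found in the camera images.
- test_card: grey card, about 0.12 kg, upright in one of the two rack slots: 8 mm thick (its x), 120 mm long (y -60 to +60), 95 mm high (z). Green circuit with black chips on both faces; top 25 mm plain, to be gripped across the 8 mm. Tab at the lower corner of the -y end: y -60 to -78, z 0 to 12 mm, 8 mm thick. Origin: middle of the lower edge (y = 0 is the middle of the 120 mm)
- card_tab (a point): middle of the end face of the test card's tab: (0, -78, +6) mm in the card's frame
- blank_card: plain grey card without a tab, 8 x 120 x 80 mm high (x, y, z), black vent slits, upright in the rack's other slot, where it must stay. Origin: middle of the lower edge
- rack: black stand fixed to the table, 124 (x) x 84 mm (y). Two slots along y at x = -40 and +40 mm, 10.6 mm wide, ends open; floor 10 mm, wall tops 26 mm above the table. A card stands in each, in either order, axes as the rack's, so the tab points to the rack's -y. Origin: centre of the underside; x points roughly away from the robot
- dock: test dock fixed to the table: aluminium base 90 (x) x 192 mm (y), one slot along y at x = 0 between grey walls. Slot 11 mm wide, floor at z = 12 mm, wall tops at 40, upper 8 mm chamfered out to 23 mm wide. Four black terminals 22 mm high at x = +33. Seated, the card has the dock's axes and its origin at (0, 0, 12) mm, with 4 mm play either way in y. Origin: centre of the underside
- dock_bridge (a point): lower inner edge of the steel bridge over the slot's -y end: (0, -64, 30) mm in the dock's frame. The bridge runs from there to y = -90, top at z = 41; the pocket under it ends at y = -86. Open slot length to the heel is 128 mm, card with tab 138 mm: it goes in only tilted (some 22 degrees in its own plane, tab low): down beside the bridge, slid under, then level
- dock_heel (a point): inner face of the wall that closes the slot's +y end: (0, +64, 30) mm in the dock's frame; wall top at z = 40, chamfered outward above z = 30 to y = +70
- dock_pocket (a point): where the middle of the tab's end face lies when seated: (0, -78, 18) mm in the dock's frame, with 4 mm play either way along y
Mind the look-alikes: they are no part of the job. Leave any yellow look-alike of the test_card alone.

How it is judged:
At the end, for the whole second after the job is handed in: Test card in the dock slot, tab under the bridge (tab end within 4 mm across, 7 mm along of its place), lower edge on the slot floor (within 3 mm), upright within 9 degrees, released and still; blank card still standing in its rack slot (moved less than 20 mm) (x of card_tab in the frame of dock between -0.004 and 0.004 m and y of card_tab in the frame of dock between -0.085 and -0.071 m and z of test_card in the frame of dock between 0.008 and 0.015 m and z of card_tab in the frame of dock below 0.021 m and angle between test_card's own z axis and vertical below 0.16 rad and linear speed of test_card below 0.02 m/s and distance of blank_card from where it was at the start of the episode below 0.02 m and angle between blank_card's own z axis and vertical below 0.3 rad); the robot touches nothing.
It fails at once if the blank card is pulled out of place or knocked over (distance of blank_card from where it was at the start of the episode above 0.03 m or angle between blank_card's own z axis and vertical above 0.4 rad).
It also fails if it takes over 45 s, if anything falls off the work surface, if the arm or the gripper's body presses on something with over 40 N, if the wrist force passes 120 N, or if a joint passes its speed limit or range.

## Working session

There is one attempt and no reset: what is moved stays moved. The work goes in short steps, each a Python script; the robot and the scene stay as the last script left them, time stands still between calls to the robot, and variables do not carry over. Pictures are saved under pics/ and viewed, and the job is handed in when it is done.

```bash
ls; mkdir -p pics; cat > h.py <<'E'
from workcell import *
import numpy as np, cv2
from scipy.spatial.transform import Rotation as R
def save(n,im): cv2.imwrite('pics/'+n+'.png', im[:,:,::-1])
def cam(c):
    f=192/np.tan(np.radians(c['fov_y'])/2)
    return f,R.from_rotvec(c['rvec']).as_matrix(),np.array(c['tvec'])
def pts(c):
    f,Rm,t=cam(c); z=c['z_map']; v,u=np.mgrid[0:z.shape[0],0:z.shape[1]]
    P=np.stack([(u-c['cx'])/f*z,(v-c['cy'])/f*z,z],-1)
    return (P-t)@Rm
E
python3 - <<'E'
from h import *
import pickle
s=state();print({k:np.round(v,3) for k,v in s.items()}, tcp_to_tips)
d={}
for n in ['side','top','wrist']:
    c=capture(n);d[n]=c;save(n+'0',c['color']);print(n,[(k,np.round(v,3)) for k,v in c.items() if k not in('color','z_map')])
d['s']=s
pickle.dump(d,open('c0.pkl','wb'))
E
```

```text
pics
{'t': np.float64(0.0), 'qpos': array([ 1.056,  0.053,  1.402,  0.   ,  1.689, -0.07 ]), 'dq': array([-0.   , -0.   , -0.002,  0.   ,  0.002,  0.001]), 'tau': array([ 1.0000e-03, -3.8167e+01, -3.6018e+01,  0.0000e+00,  6.0000e-03,
       -0.0000e+00]), 'position': array([0.226, 0.474, 0.227]), 'tool_rot': array([-1.544,  0.349, -0.349]), 'wrist_force': array([ 0.458, -0.345,  0.199]), 'moment': array([-0.008,  0.001, -0.033]), 'opening': np.float64(0.085)} 0.022
side [('fov_y', np.float64(55.541)), ('cx', np.float64(259.908)), ('cy', np.float64(196.904)), ('rvec', array([ 2.228, -0.029,  0.026])), ('tvec', array([-0.421, -0.015,  1.147]))]
top [('fov_y', np.float64(47.489)), ('cx', np.float64(259.322)), ('cy', np.float64(198.942)), ('rvec', array([ 2.159, -2.131,  0.172])), ('tvec', array([-0.132,  0.44 ,  1.465]))]
wrist [('fov_y', np.float64(65.706)), ('cx', np.float64(255.605)), ('cy', np.float64(193.484)), ('hand_eye', array([[ 0.   ,  0.965,  0.261, -0.067],
       [ 0.001, -0.261,  0.965, -0.148],
       [ 1.   , -0.   , -0.001,  0.001],
       [ 0.   ,  0.   ,  0.   ,  1.   ]]))]
```

View pics/side0.png

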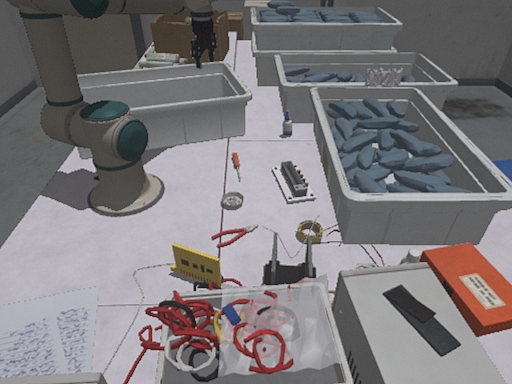

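View pics/top0.png

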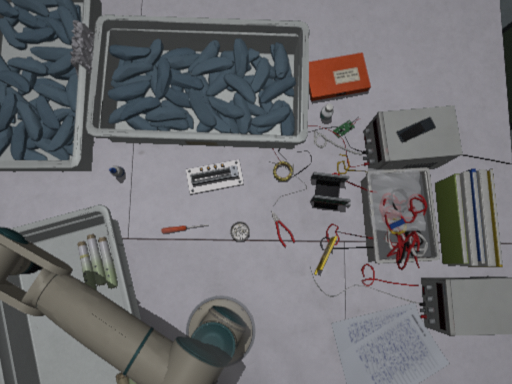

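View pics/wrist0.png

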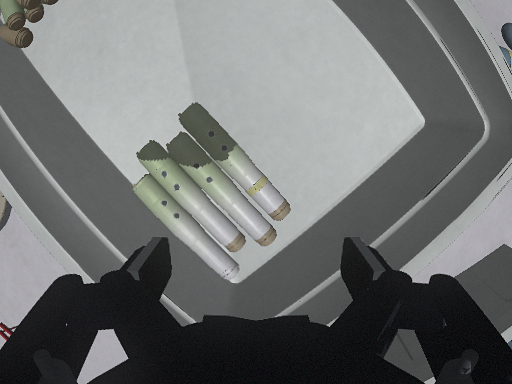

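The side and top views show the rack at about side (290,265) / top (329,191), the dock at side (293,181) / top (214,177), and the yellow look-alike at side (197,263) / top (328,255). The wrist camera sees only the bin. Next I'll enlarge the crops.

```bash
python3 - <<'E'
from h import *
import pickle
d=pickle.load(open('c0.pkl','rb'))
a=cv2.resize(d['top']['color'][160:225,170:370],None,fx=4,fy=4,interpolation=cv2.INTER_CUBIC)
b=cv2.resize(d['side']['color'][150:295,160:340],None,fx=4,fy=4,interpolation=cv2.INTER_CUBIC)
save('top0c',a);save('side0c',b)
P=pts(d['top'])
for uv in [(314,191),(346,191),(330,176),(330,206),(188,180),(241,174),(214,177),(328,255)]: print(uv,P[uv[1],uv[0]].round(3))
E
```

```text
(314, 191) [ 0.479 -0.319 -0.004]
(346, 191) [ 0.48  -0.433 -0.004]
(330, 176) [ 0.516 -0.363  0.078]
(330, 206) [ 0.424 -0.374  0.007]
(188, 180) [0.51  0.126 0.004]
(241, 174) [ 0.533 -0.061  0.011]
(214, 177) [0.515 0.031 0.042]
(328, 255) [ 0.252 -0.349  0.104]
```

View pics/top0c.png

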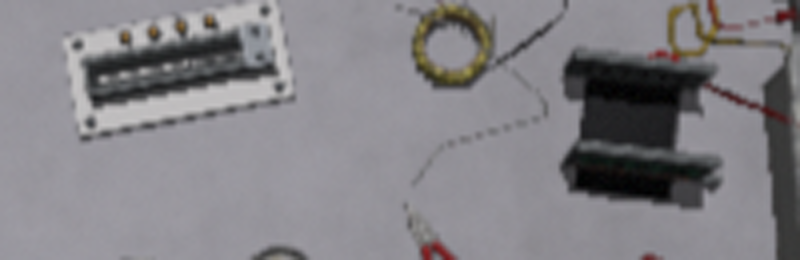

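View pics/side0c.png

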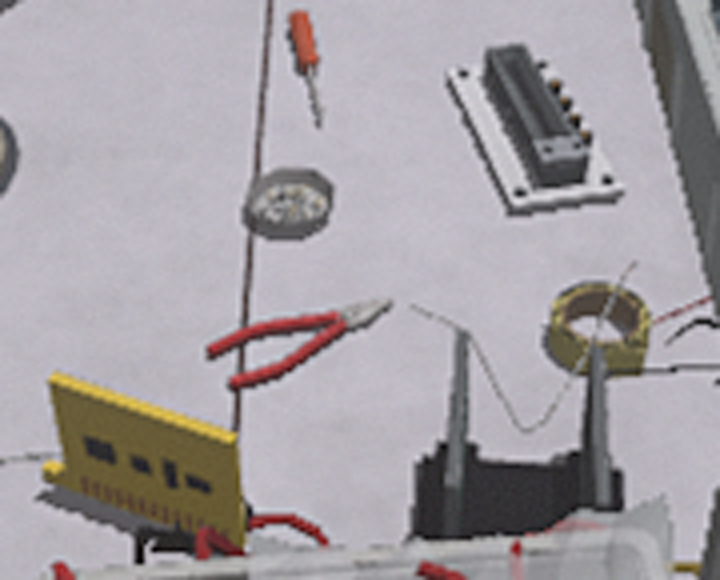

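```bash
cat >> h.py <<'E'
def tool(yaw,sgn=-1,tilt=0):
    # card frame: yaw about z, then tilt about card x (tab low for +); tool y down, z = sgn*card x
    C=R.from_euler('z',yaw).as_matrix()@R.from_euler('x',tilt).as_matrix()
    y=-C[:,2]; z=sgn*C[:,0]; x=np.cross(y,z)
    return R.from_matrix(np.stack([x,y,z],1)).as_rotvec()
E
python3 - <<'E'
from h import *
print(R.from_rotvec(state()['tool_rot']).as_matrix().round(2))
for s in (-1,1):
  for p,y,t in [((.47,-.37,.27),0,0),((.47,-.37,.1),0,0),((.515,.031,.27),.17,0),((.515,.031,.15),.17,.38),((.515,.031,.12),.17,0)]:
    q=inverse_kinematics(p,tool(y,s,t)); print(s,p,t,None if q is None else np.round(q,2))
E
```

```text
[[ 0.9  -0.    0.43]
 [-0.43 -0.    0.9 ]
 [-0.   -1.   -0.  ]]
-1 (0.47, -0.37, 0.27) 0 [-0.73  0.26  1.09  0.    1.79  2.41]
-1 (0.47, -0.37, 0.1) 0 [-0.73  0.33  1.34  0.    1.47  2.41]
-1 (0.515, 0.031, 0.27) 0 None
-1 (0.515, 0.031, 0.15) 0.38 [-0.2   0.14  1.5   0.35  1.64  2.77]
-1 (0.515, 0.031, 0.12) 0 None
1 (0.47, -0.37, 0.27) 0 [-0.73  0.26  1.09  0.    1.79 -0.73]
1 (0.47, -0.37, 0.1) 0 [-0.73  0.33  1.34  0.    1.47 -0.73]
1 (0.515, 0.031, 0.27) 0 [-0.01  0.02  1.35 -0.    1.77 -0.18]
1 (0.515, 0.031, 0.15) 0.38 [-0.2   0.14  1.5   0.35  1.64 -0.38]
1 (0.515, 0.031, 0.12) 0 [-0.01  0.09  1.58 -0.    1.47 -0.18]
```

```bash
python3 - <<'E'
from h import *
import pickle
def look(name):
    s=state();c=capture('wrist');pickle.dump((s,c),open(name+'.pkl','wb'));save(name,c['color'])
move_ptp((.515,.06,.25),tool(.15,1)); look('d1')
movel((.515,.0,.25),feed=.25); look('d2')
print(state()['t'])
move_ptp((.47,-.34,.25),tool(0,1)); look('r1')
movel((.47,-.40,.25),feed=.25); look('r2')
print(state()['t'])
E
```

```text
2.475
4.2583
```

View pics/d1.png

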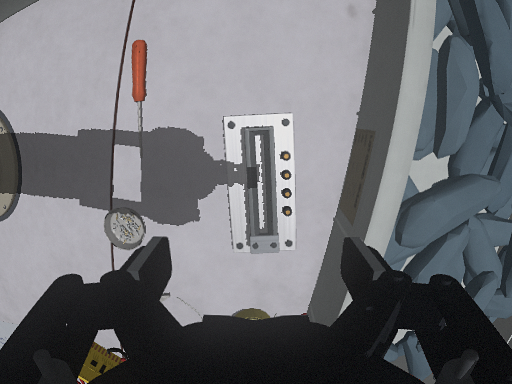

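View pics/d2.png

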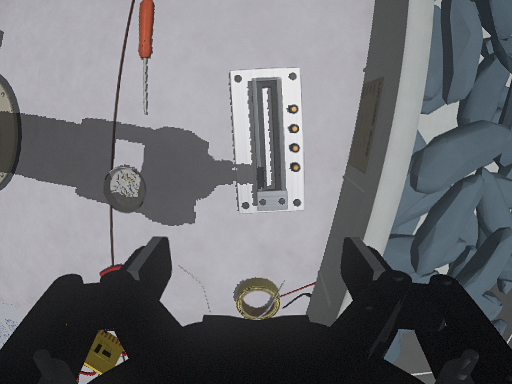

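View pics/r1.png

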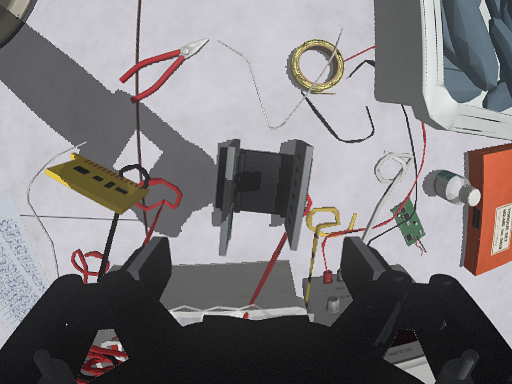

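View pics/r2.png

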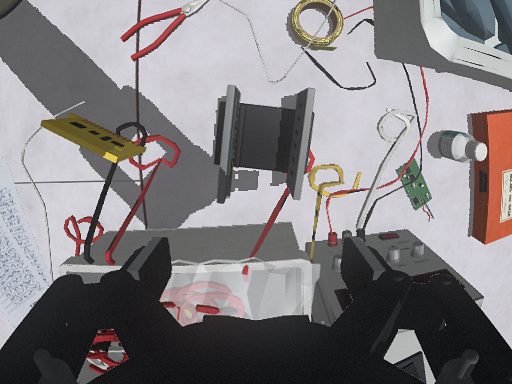

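d1 and d2 show the dock's base as the white rectangle, at d1 (225,115)–(296,250). The bridge is at its lower end, at (264,243), and the terminals are on the right. r1 and r2 show the rack with cards at about (225,195) and (298,195). The right card has slits. I'll enlarge to confirm.

```bash
python3 - <<'E'
from h import *
import pickle
a=[pickle.load(open(n+'.pkl','rb'))[1]['color'] for n in('r1','r2','d1','d2')]
save('rc',np.hstack([cv2.resize(a[0][130:265,205:325],None,fx=3.3,fy=4,interpolation=cv2.INTER_CUBIC),cv2.resize(a[1][75:210,205:325],None,fx=3.3,fy=4,interpolation=cv2.INTER_CUBIC)]))
save('dc',np.hstack([cv2.resize(a[2][105:260,215:305],None,fx=3.8,fy=3.8,interpolation=cv2.INTER_CUBIC),cv2.resize(a[3][62:217,222:312],None,fx=3.8,fy=3.8,interpolation=cv2.INTER_CUBIC)]))
E
```

```text
(no output)
```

View pics/rc.png

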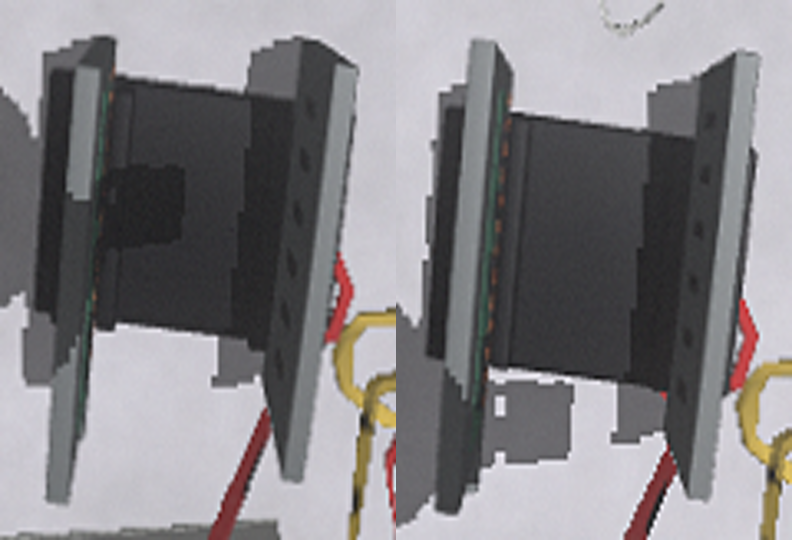

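View pics/dc.png

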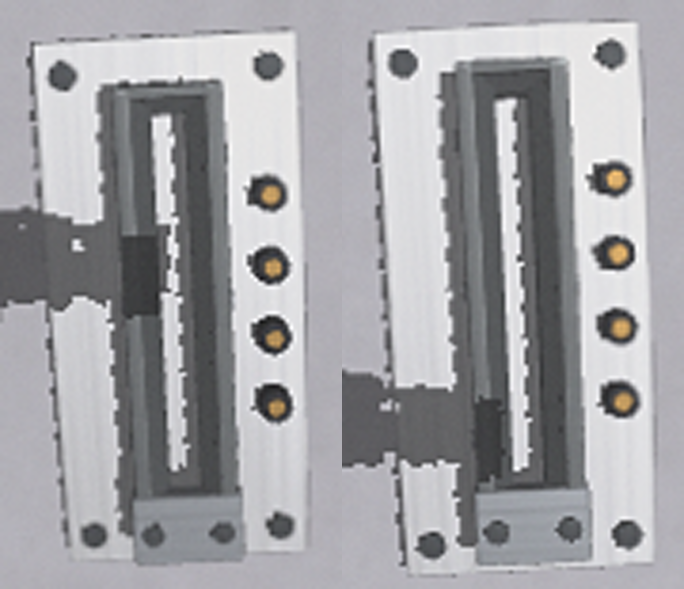

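In the enlarged crops, the left (near, -x) card at r1 (225,195) has the green circuit with a long plain top edge, so it is the test card. The right card at r1 (298,195) has black slits, so it is the blank. The yellow card at r1 (95,182) stands outside the rack and is the look-alike. Now I'll measure.

```bash
cat >> h.py <<'E'
import pickle
def wrays(c,s,uv):
    f=192/np.tan(np.radians(c['fov_y'])/2); uv=np.asarray(uv,float)
    d=uv-[c['cx'],c['cy']]; r=np.linalg.norm(d,axis=-1); th=r/f
    k=np.where(r>1e-9,np.sin(th)/np.maximum(r,1e-9),1/f)
    ray=np.concatenate([d*k[...,None],np.cos(th)[...,None]],-1)
    H=np.array(c['hand_eye']); Rt=R.from_rotvec(s['tool_rot']).as_matrix()
    return s['position']+Rt@H[:3,3], ray@(Rt@H[:3,:3]).T, ray
def wpts(c,s):
    v,u=np.mgrid[0:384,0:512]; o,w,ray=wrays(c,s,np.stack([u,v],-1))
    return o+w*(c['z_map']/ray[...,2])[...,None]
def plane(c,s,uv,z):
    o,w,_=wrays(c,s,uv); return o+w*((z-o[2])/w[...,2])[...,None]
def tri(views):
    A=np.zeros((3,3));b=np.zeros(3)
    for c,s,uv in views:
        o,w,_=wrays(c,s,uv); w=w/np.linalg.norm(w); M=np.eye(3)-np.outer(w,w); A+=M;b+=M@o
    return np.linalg.solve(A,b)
def load(n):
    s,c=pickle.load(open(n+'.pkl','rb')); return c,s
E
python3 - <<'E'
from h import *
for n,bx in [('d1',(215,105,305,260)),('d2',(222,60,312,217))]:
    c,s=load(n); P=wpts(c,s); x0,y0,x1,y1=bx
    im=c['color'].astype(int); 
    Q=P[y0:y1,x0:x1]; z=Q[...,2]; ok=c['z_map'][y0:y1,x0:x1]>0
    h=np.histogram(z[ok],bins=np.arange(-.01,.06,.002)); print(n,ok.mean(),list(zip((h[1][:-1]*1000).round(),h[0])))
for n,bx in [('r1',(200,125,325,262)),('r2',(200,70,325,215))]:
    c,s=load(n); P=wpts(c,s); x0,y0,x1,y1=bx
    Q=P[y0:y1,x0:x1]; z=Q[...,2]; ok=c['z_map'][y0:y1,x0:x1]>0
    h=np.histogram(z[ok],bins=np.arange(-.01,.13,.004)); print(n,ok.mean(),list(zip((h[1][:-1]*1000).round(),h[0])))
    for lo,hi in((.097,.115),(.083,.096)):
        m=ok&(z>lo)&(z<hi); p=Q[m]; print(lo,len(p),p.mean(0).round(4),p.min(0).round(3),p.max(0).round(3))
E
```

```text
d1 0.9951254480286739 [(np.float64(-10.0), np.int64(0)), (np.float64(-8.0), np.int64(0)), (np.float64(-6.0), np.int64(0)), (np.float64(-4.0), np.int64(6)), (np.float64(-2.0), np.int64(1186)), (np.float64(0.0), np.int64(3356)), (np.float64(2.0), np.int64(128)), (np.float64(4.0), np.int64(0)), (np.float64(6.0), np.int64(0)), (np.float64(8.0), np.int64(1)), (np.float64(10.0), np.int64(452)), (np.float64(12.0), np.int64(4692)), (np.float64(14.0), np.int64(894)), (np.float64(16.0), np.int64(87)), (np.float64(18.0), np.int64(21)), (np.float64(20.0), np.int64(41)), (np.float64(22.0), np.int64(196)), (np.float64(24.0), np.int64(41)), (np.float64(26.0), np.int64(22)), (np.float64(28.0), np.int64(9)), (np.float64(30.0), np.int64(14)), (np.float64(32.0), np.int64(124)), (np.float64(34.0), np.int64(275)), (np.float64(36.0), np.int64(279)), (np.float64(38.0), np.int64(395)), (np.float64(40.0), np.int64(1242)), (np.float64(42.0), np.int64(391)), (np.float64(44.0), np.int64(30)), (np.float64(46.0), np.int64(0)), (np.float64(48.0), np.int64(0)), (np.float64(50.0), np.int64(0)), (np.float64(52.0), np
[... 3277 characters left out ...]
np.int64(115)), (np.float64(66.0), np.int64(124)), (np.float64(70.0), np.int64(106)), (np.float64(74.0), np.int64(122)), (np.float64(78.0), np.int64(93)), (np.float64(82.0), np.int64(96)), (np.float64(86.0), np.int64(166)), (np.float64(90.0), np.int64(803)), (np.float64(94.0), np.int64(33)), (np.float64(98.0), np.int64(32)), (np.float64(102.0), np.int64(502)), (np.float64(106.0), np.int64(480)), (np.float64(110.0), np.int64(0)), (np.float64(114.0), np.int64(0)), (np.float64(118.0), np.int64(0)), (np.float64(122.0), np.int64(0))]
0.097 1024 [ 0.4399 -0.3606  0.1057] [ 0.429 -0.422  0.097] [ 0.45  -0.303  0.108]
0.083 1061 [ 0.5121 -0.3616  0.0904] [ 0.437 -0.422  0.083] [ 0.53  -0.303  0.096]
```

```bash
cat >> h.py <<'E'
def rect(mask,c,s,z):
    # largest blob -> contour -> rays onto plane z -> min area rect
    n,l,st,_=cv2.connectedComponentsWithStats(mask.astype(np.uint8),connectivity=8)
    k=1+np.argmax(st[1:,4]); m=(l==k).astype(np.uint8)
    big=cv2.resize(m,None,fx=4,fy=4,interpolation=cv2.INTER_NEAREST)
    ct=max(cv2.findContours(big,cv2.RETR_EXTERNAL,cv2.CHAIN_APPROX_NONE)[0],key=len)[:,0]
    uv=(ct+0.5)/4-0.5
    p=plane(c,s,uv,z)[:,:2]
    (cx,cy),(w,h),a=cv2.minAreaRect((p*1000).astype(np.float32))
    if w>h: w,h,a=h,w,a-90
    a=(a+90)%180-90   # angle of short side from x
    M=cv2.moments(p[:,None].astype(np.float32)*1000)
    return np.round([cx,cy,w,h,a,M['m10']/M['m00'],M['m01']/M['m00']],1), st[k]
E
python3 - <<'E'
from h import *
for n in('d1','d2'):
    c,s=load(n);P=wpts(c,s);z=P[...,2]
    near=(abs(P[...,0]-.53)<.1)&(abs(P[...,1]-.03)<.13)&(c['z_map']>0)
    print(n,'all',rect(near&(z>.007),c,s,.012)[0],'top',rect(near&(z>.028)&(z<.05),c,s,.040)[0])
    b=near&(z>.007)&(z<.0165)
    print('base z',np.median(z[b]))
    # bridge
for n in('r1','r2'):
    c,s=load(n);P=wpts(c,s);z=P[...,2]
    near=(abs(P[...,0]-.44)<.02)&(abs(P[...,1]+.36)<.1)&(c['z_map']>0)
    for zz in(.104,.1055,.107): print(n,'test',zz,rect(near&(z>.1035),c,s,zz)[0],np.median(z[near&(z>.103)]))
    near=(abs(P[...,0]-.52)<.03)&(abs(P[...,1]+.36)<.1)&(c['z_map']>0)
    print(n,'blank',rect(near&(z>.0885)&(z<.1),c,s,.09)[0])
E
```

```text
d1 all [ 547.8 -183.6  682.9 1407.5  -81.2  571.5 -269.5] top [526.5  33.3  38.7 166.5  11.1 526.3  32.4]
base z 0.013152171882948649
d2 all [ 584.9 -475.   880.1 1172.6  -46.8  573.8 -321.4] top [526.9  33.   39.1 165.7  11.2 526.4  31.9]
base z 0.01312885058517449
r1 test 0.104 [ 322.9 -578.4  170.4  362.5  -25.8  323.3 -558.6] 0.3376483024267676
r1 test 0.1055 [ 323.6 -576.9  169.5  360.7  -25.8  324.1 -557.1] 0.3376483024267676
r1 test 0.107 [ 324.4 -575.3  168.6  358.8  -25.8  324.8 -555.6] 0.3376483024267676
r1 blank [ 520.  -362.9    9.7  120.9   -6.1  520.  -362.2]
r2 test 0.104 [ 322.3 -638.7  168.6  362.1  -26.1  323.7 -619. ] 0.33685824108233886
r2 test 0.1055 [ 323.1 -637.1  167.7  360.2  -26.1  324.4 -617.6] 0.33685824108233886
r2 test 0.107 [ 323.8 -635.5  166.8  358.4  -26.1  325.2 -616.1] 0.33685824108233886
r2 blank [ 519.9 -362.6   10.   120.8   -6.2  519.8 -362.7]
```

```bash
python3 - <<'E'
from h import *
for n in('d1','d2'):
    c,s=load(n);P=wpts(c,s);z=P[...,2]
    near=(abs(P[...,0]-.53)<.1)&(abs(P[...,1]-.03)<.13)&(c['z_map']>0)&(z<.06)
    for t in(.005,.007,.009): print(n,'all',rect(near&(z>t),c,s,.0131)[0])
    print('top',rect(near&(z>.035),c,s,.040)[0],rect(near&(z>.037),c,s,.040)[0], 'med',np.median(z[near&(z>.038)]))
    # slot: inner void between walls, in dock frame, per row of y: find inner wall edges
    a=np.radians(11.1);Rz=np.array([[np.cos(a),np.sin(a)],[-np.sin(a),np.cos(a)]])
    q=(P[...,:2]-[.5265,.0325])@Rz.T*1000
    f=near&(abs(q[...,0])<7)&(abs(q[...,1])<95)
    for y in range(-92,92,4):
        m=f&(abs(q[...,1]-y)<2)
        if abs(y)>50: print(y,np.percentile(z[m],[10,50,90]).round(4) if m.sum() else None,end=' ')
    print()
    # floor bright strip
    m=near&(z>.007)&(z<.02)&(abs(q[...,0])<14)&(abs(q[...,1])<62)
    print('strip',q[m].mean(0),q[m].min(0),q[m].max(0))
for n in('r1','r2'):
    c,s=load(n);P=wpts(c,s);z=P[...,2]
    near=(abs(P[...,0]-.44)<.02)&(abs(P[...,1]+.36)<.1)&(c['z_map']>0)&(z<.12)
    for zz in(.103,.105,.107): print(n,'test',zz,rect(near&(z>.1035),c,s,zz)[0],np.median(z[near&(z>.103)]))
E
```

```text
d1 all [525.8  34.3  91.6 195.5  11.4 525.8  34.5]
d1 all [525.8  34.3  91.6 195.5  11.4 525.8  34.5]
d1 all [525.8  34.3  91.6 195.5  11.4 525.8  34.5]
top [526.5  33.3  38.7 166.5  11.1 526.3  32.3] [526.6  33.   38.7 165.9  11.1 526.3  32. ] med 0.0410991633014095
-92 None -88 None -84 None -80 [0.0412 0.042  0.0425] -76 [0.0411 0.0417 0.0433] -72 [0.0414 0.0421 0.0432] -68 [0.0417 0.0421 0.0428] -64 [0.0132 0.042  0.0428] -60 [0.0126 0.0408 0.0425] -56 [0.0129 0.0374 0.0426] -52 [0.0127 0.0138 0.0345] 52 [0.0122 0.0138 0.0336] 56 [0.0114 0.0131 0.0328] 60 [0.0123 0.0132 0.0346] 64 [0.0126 0.0133 0.0341] 68 [0.0126 0.0138 0.0349] 72 [0.0138 0.0328 0.0352] 76 [0.034  0.036  0.0383] 80 [0.0397 0.0408 0.0417] 84 [0.0123 0.0141 0.041 ] 88 [0.0123 0.013  0.014 ] 
strip [-0.26895237  2.44994683] [ -6.31125213 -61.98404612] [ 5.70076382 61.84207511]
d2 all [525.8  35.   91.6 193.1  11.7 525.9  34.6]
d2 all [525.8  35.   91.6 193.1  11.7 525.9  34.6]
d2 all [525.8  35.   91.6 193.1  11.7 525.9  34.6]
top [526.9  33.   39.1 165.7  11.2 526.4  31.9] [526.9  33.   39.1 165.6  11.2 526.4  31.
[... 443 characters left out ...]
] 76 [0.0337 0.0358 0.0391] 80 [0.04   0.0411 0.042 ] 84 [0.0359 0.0404 0.0413] 88 [0.0121 0.0131 0.014 ] 
strip [0.35587358 2.17079757] [ -5.39533428 -60.4897315 ] [ 5.72189142 61.35881207]
r1 test 0.103 [ 439.  -362.7    9.5  122.    -6.   439.1 -362.4] 0.10610623755355622
r1 test 0.105 [ 439.2 -362.1    9.5  121.2   -6.   439.3 -361.8] 0.10610623755355622
r1 test 0.107 [ 439.4 -361.5    9.4  120.3   -6.   439.6 -361.2] 0.10610623755355622
r2 test 0.103 [ 439.4 -362.5    9.9  121.7   -6.4  439.2 -362.4] 0.10598802383333172
r2 test 0.105 [ 439.6 -362.3    9.8  120.8   -6.4  439.4 -362.2] 0.10598802383333172
r2 test 0.107 [ 439.8 -362.1    9.8  120.    -6.4  439.6 -362. ] 0.10598802383333172
```

```bash
cat > ed.py <<'E'
from h import *
def dock(n,cx,cy,ad):
    c,s=load(n);P=wpts(c,s);z=P[...,2]
    a=np.radians(ad);A=np.array([[np.cos(a),np.sin(a)],[-np.sin(a),np.cos(a)]])
    q=(P[...,:2]-[cx,cy])@A.T*1000
    ok=(c['z_map']>0)&(z<.06)
    v,u=np.mgrid[0:384,0:512]
    def q2(mask,zz): return (plane(c,s,np.stack([u[mask],v[mask]],-1),zz)[:,:2]-[cx,cy])@A.T*1000
    b=ok&(z>.008)&(z<.018)&(abs(q[...,0])<60)&(abs(q[...,1])<115)
    pb=q2(b,.0128)
    out={}
    # base edges: extreme per strip
    def edge(p,ax,lo,hi,fn,rng,st=2):
        r=[]
        for t in np.arange(rng[0],rng[1],st):
            m=(abs(p[:,1-ax]-t)<st/2)&(p[:,ax]>lo)&(p[:,ax]<hi)
            if m.sum(): r.append((t,fn(p[m,ax])))
        r=np.array(r); k=np.polyfit(r[:,0],r[:,1],1); return np.median(r[:,1]).round(1),np.degrees(np.arctan(k[0])).round(2)
    out['base+x']=edge(pb,0,-60,60,np.max,(-85,85)); out['base-x']=edge(pb,0,-60,60,np.min,(-85,85))
    out['base+y']=edge(pb,1,-115,115,np.max,(-38,38)); 
    out['base-yL']=edge(pb,1,-115,115,np.min,(-38,-25)); out['base-yR']=edge(pb,1,-115,115,np.min,(25,38))
    t=ok&(z>.0375)&(abs(q[...,0])<40)&(abs(q[...,1])<105); pt=q2(t,.0405)
    out['br_in']=edge(pt,1,-90,0,np.max,(-4,4),1); out['br_out']=edge(pt,1,-110,-40,np.min,(-12,12))
    out['heel_in38']=edge(pt,1,40,100,np.min,(-4,4),1); out['heel_out']=edge(pt,1,40,110,np.max,(-12,12))
    out['wall+o']=edge(pt,0,0,40,np.max,(-45,60)); out['wall+i']=edge(pt,0,2,40,np.min,(-45,60))
    out['wall-o']=edge(pt,0,-40,0,np.min,(-45,60)); out['wall-i']=edge(pt,0,-40,-2,np.max,(-45,60))
    fl=ok&(z>.009)&(z<.017)&(abs(q[...,0])<9)&(abs(q[...,1])<60); pf=q2(fl,.0125)
    out['fl+']=edge(pf,0,-9,9,np.max,(-40,55)); out['fl-']=edge(pf,0,-9,9,np.min,(-40,55))
    print(n,{k:tuple(map(float,v)) for k,v in out.items()})
if __name__=='__main__':
    for n in('d1','d2'): dock(n,.5258,.0375,11.2)
E
python3 ed.py
```

```text
d1 {'base+x': (44.2, -0.65), 'base-x': (-45.0, -0.25), 'base+y': (92.8, 0.79), 'base-yL': (-97.9, 7.74), 'base-yR': (-96.7, 6.48), 'br_in': (-60.2, 20.84), 'br_out': (-85.8, -1.16), 'heel_in38': (72.6, 12.22), 'heel_out': (77.1, 0.81), 'wall+o': (16.4, -0.32), 'wall+i': (8.5, -0.33), 'wall-o': (-17.6, -0.59), 'wall-i': (-10.0, -0.64), 'fl+': (4.3, -0.49), 'fl-': (-5.6, -0.53)}
d2 {'base+x': (43.8, -0.72), 'base-x': (-44.8, -0.34), 'base+y': (92.3, 0.43), 'base-yL': (-97.6, 1.78), 'base-yR': (-97.6, -2.76), 'br_in': (-60.7, -2.71), 'br_out': (-86.2, 2.0), 'heel_in38': (72.6, 10.25), 'heel_out': (77.2, 0.38), 'wall+o': (16.4, -0.71), 'wall+i': (8.4, -0.44), 'wall-o': (-17.6, -0.64), 'wall-i': (-9.6, -0.08), 'fl+': (4.8, 0.14), 'fl-': (-4.9, -0.24)}
```

```bash
cat > plan.py <<'E'
import numpy as np, heapq, json
card=np.array([(-78,0),(60,0),(60,95),(-60,95),(-60,12),(-78,12)],float)
def dens(p):
    o=[]
    for a,b in zip(p,np.roll(p,-1,0)):
        n=max(2,int(np.hypot(*(b-a))/2)); o+= [a+(b-a)*t for t in np.linspace(0,1,n,endpoint=False)]
    return np.array(o)
B=dens(card)
def sdbox(p,lo,hi):
    c=(np.array(lo)+hi)/2;h=(np.array(hi)-lo)/2; d=abs(p-c)-h
    return np.hypot(*np.maximum(d,0).T)+np.minimum(d.max(1),0)
# obstacles: floor, pocket end, bridge, heel(two boxes approximating w/ chamfer halfplane)
n=np.array([-10,6])/np.hypot(10,6) # chamfer normal
def sdheel(p):
    d=np.stack([64-p[:,0],p[:,1]-40,(p-[64,30])@n],1); return d.max(1)
def sdcard(p): return np.minimum(sdbox(p,(-60,0),(60,95)),sdbox(p,(-78,0),(-55,12)))
corn=np.array([(-64,30),(-64,41),(-86,30),(64,30),(70,40)],float)
bl=dens(np.array([(-64,30),(-64,41),(-86,41),(-86,30)],float))
corn=np.vstack([corn,bl])
def clear(y,z,th):
    c,s=np.cos(th),np.sin(th); A=np.array([[c,-s],[s,c]])
    P=B@A.T+[y,z]
    d1=min((P[:,1]-12).min(), sdbox(P,(-110,0),(-86,41)).min(), sdbox(P,(-90,30),(-64,41)).min(), sdheel(P).min())
    d2=sdcard((corn-[y,z])@A).min()
    return min(d1,d2)
if __name__=='__main__':
    ys=np.arange(-6,40,1.);zs=np.arange(13,100,1.);ts=np.radians(np.arange(0,33,1.))
    C=np.array([[[clear(y,z,t) for t in ts] for z in zs] for y in ys])
    print(C.shape,(C>0).sum())
    g=(int(np.argmin(abs(ys))),0,0)
    D={};prev={};pq=[(0,g)];D[g]=0;goal=None
    import itertools
    nb=[k for k in itertools.product((-1,0,1),repeat=3) if any(k)]
    while pq:
        d,u=heapq.heappop(pq)
        if d>D[u]: continue
        if zs[u[1]]>=85 and abs(np.degrees(ts[u[2]])-22)<1: goal=u;break
        for k in nb:
            v=tuple(a+b for a,b in zip(u,k))
            if any(a<0 or a>=m for a,m in zip(v,C.shape)) or C[v]<0.3: continue
            w=np.linalg.norm(k)*(1/min(C[v],5)**2+.01)
            if d+w<D.get(v,1e9): D[v]=d+w;prev[v]=u;heapq.heappush(pq,(d+w,v))
    path=[];u=goal
    while u: path.append((ys[u[0]],zs[u[1]],np.degrees(ts[u[2]]).round(1),C[u].round(2)));u=prev.get(u)
    for p in path: print(*p)
    json.dump([list(map(float,p)) for p in path],open('path.json','w'))
E
python3 plan.py
```

```text
(46, 87, 33) 79043
20.0 85.0 22.0 18.84
20.0 84.0 21.0 18.75
20.0 83.0 20.0 18.69
20.0 82.0 19.0 18.67
20.0 81.0 18.0 18.68
20.0 80.0 17.0 18.73
20.0 79.0 16.0 18.81
20.0 78.0 15.0 18.91
20.0 77.0 14.0 19.04
20.0 76.0 14.0 18.15
20.0 75.0 14.0 17.27
20.0 74.0 14.0 16.4
20.0 73.0 14.0 15.54
20.0 72.0 14.0 14.71
20.0 71.0 14.0 13.89
20.0 70.0 14.0 13.11
20.0 69.0 14.0 12.35
20.0 68.0 14.0 11.63
20.0 67.0 14.0 10.95
20.0 66.0 14.0 10.33
20.0 65.0 14.0 9.77
20.0 64.0 14.0 9.29
20.0 63.0 14.0 8.89
20.0 62.0 14.0 8.59
20.0 61.0 14.0 8.34
20.0 60.0 14.0 8.1
20.0 59.0 14.0 7.86
20.0 58.0 14.0 7.62
20.0 57.0 14.0 7.38
20.0 56.0 14.0 7.13
20.0 55.0 14.0 6.89
20.0 54.0 14.0 6.65
20.0 53.0 14.0 6.41
20.0 52.0 14.0 6.17
20.0 51.0 14.0 5.92
20.0 50.0 14.0 5.68
20.0 49.0 14.0 5.47
20.0 48.0 14.0 5.41
20.0 47.0 14.0 5.41
20.0 46.0 14.0 5.41
20.0 45.0 14.0 5.41
20.0 44.0 14.0 5.41
20.0 43.0 14.0 5.41
20.0 42.0 14.0 5.41
20.0 41.0 14.0 5.41
20.0 40.0 14.0 5.41
20.0 39.0 14.0 5.41
20.0 38.0 14.0 5.41
20.0 37.0 14.0 5.42
20.0 36.0 14.0 5.13
19.0 35.0 13.0 4.38
18.0 34.0 13.0 3.78
17.0 33.0 13.0 3.45
16.0 32.0 12.0 2.76
15.0 31.0 12.0 2.63
14.0 31.0 12.0 2.64
13.0 31.0 12.0 2.78
12.0 31.0 12.0 2.78
11.0 31.0 12.0 2.62
10.0 31.0 12.0 2.41
9.0 30.0 11.0 1.93
8.0 29.0 11.0 2.12
7.0 28.0 10.0 2.3
6.0 27.0 9.0 1.91
5.0 26.0 9.0 1.8
4.0 25.0 8.0 2.14
3.0 24.0 7.0 1.92
2.0 23.0 6.0 1.86
2.0 22.0 6.0 1.85
2.0 21.0 5.0 2.2
1.0 20.0 4.0 2.51
1.0 19.0 3.0 2.39
1.0 18.0 2.0 2.26
1.0 17.0 2.0 2.28
1.0 16.0 1.0 2.64
0.0 15.0 0.0 3.0
0.0 14.0 0.0 2.0
0.0 13.0 0.0 1.0
```

```bash
python3 - <<'E'
from h import *
p=np.array([.4394,-.3621]); yw=np.radians(-6.2)
move_ptp((*p,.17),tool(yw,1)); movel((*p,.101),feed=.12)
s=state();print(s['t'],s['position'].round(4),s['wrist_force'].round(2))
close_gripper(); s=state();print(s['t'],s['opening'],s['wrist_force'].round(2),s['moment'].round(2))
movel((*p,.18),feed=.12)
s=state();print(s['t'],s['opening'],s['position'].round(4),s['wrist_force'].round(2),s['moment'].round(2))
c=capture('wrist');pickle.dump((s,c),open('g1.pkl','wb'));save('g1',c['color'])
s=capture('side');save('sg1',s['color'])
E
```

```text
5.4417 [ 0.44   -0.3627  0.1023] [ 0.35 -0.84 -0.26]
6.2083 0.00015259422406749897 [ 0.46 -0.22  2.14] [-0.01  0.03  0.  ]
7.0167 -0.00020537394465972803 [ 0.439  -0.3618  0.1789] [ 0.83  0.52 -0.99] [0.04 0.03 0.01]
```

View pics/g1.png

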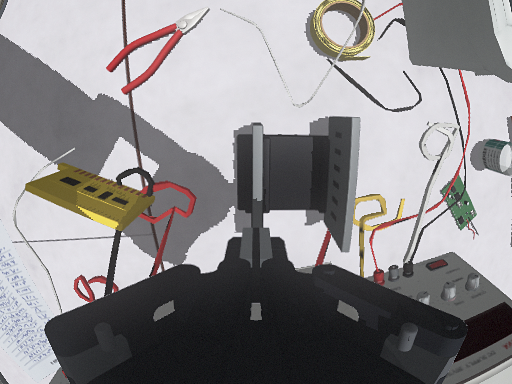

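View pics/sg1.png

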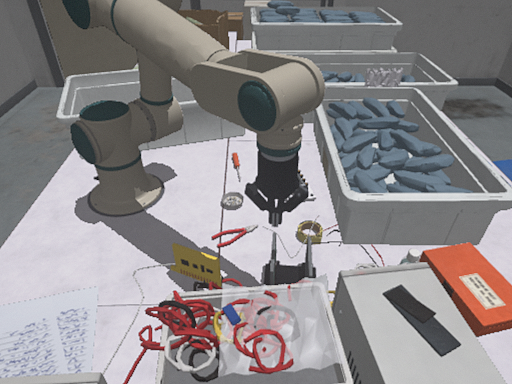

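The opening reads 0 and g1 shows the card still standing in the rack, at (257,122)–(257,230). The grasp missed, so I'll check the geometry.

```bash
python3 - <<'E'
from h import *
c,s=load('g1');P=wpts(c,s);z=P[...,2]
for v in range(115,245,10): print(v,[ (u,*(P[v,u]*1000).round(0)) for u in (254,258,262)])
print('blank',P[180,342],P[240,345])
print('fingers',P[262,243],P[250,256])
d=pickle.load(open('c0.pkl','rb'));Q=pts(d['top'])
m=(abs(Q[...,0]-.44)<.04)&(abs(Q[...,1]+.36)<.1)&(Q[...,2]>.095)&(Q[...,2]<.12);print('top cam test',Q[m].mean(0),Q[m].min(0),Q[m].max(0))
c=capture('top');print(state()['t']);pickle.dump(c,open('t1.pkl','wb'));save('t1',cv2.resize(c['color'][130:240,260:400],None,fx=5,fy=5))
E
```

```text
115 [(254, np.float64(444.0), np.float64(-295.0), np.float64(-0.0)), (258, np.float64(448.0), np.float64(-295.0), np.float64(1.0)), (262, np.float64(452.0), np.float64(-296.0), np.float64(-0.0))]
125 [(254, np.float64(443.0), np.float64(-303.0), np.float64(106.0)), (258, np.float64(446.0), np.float64(-303.0), np.float64(106.0)), (262, np.float64(449.0), np.float64(-303.0), np.float64(105.0))]
135 [(254, np.float64(443.0), np.float64(-310.0), np.float64(108.0)), (258, np.float64(446.0), np.float64(-310.0), np.float64(105.0)), (262, np.float64(449.0), np.float64(-311.0), np.float64(105.0))]
145 [(254, np.float64(442.0), np.float64(-317.0), np.float64(105.0)), (258, np.float64(445.0), np.float64(-318.0), np.float64(107.0)), (262, np.float64(448.0), np.float64(-318.0), np.float64(107.0))]
155 [(254, np.float64(441.0), np.float64(-325.0), np.float64(107.0)), (258, np.float64(444.0), np.float64(-325.0), np.float64(107.0)), (262, np.float64(447.0), np.float64(-325.0), np.float64(106.0))]
165 [(254, np.float64(440.0), np.float64(-332.0), np.float64(105.0)), (258, np.float64(443.0), np.float6
[... 1094 characters left out ...]
]
225 [(254, np.float64(435.0), np.float64(-380.0), np.float64(106.0)), (258, np.float64(438.0), np.float64(-381.0), np.float64(106.0)), (262, np.float64(440.0), np.float64(-395.0), np.float64(69.0))]
235 [(254, np.float64(439.0), np.float64(-350.0), np.float64(198.0)), (258, np.float64(441.0), np.float64(-350.0), np.float64(198.0)), (262, np.float64(443.0), np.float64(-351.0), np.float64(197.0))]
blank [ 0.51679892 -0.35962398  0.07169248] [ 0.51295332 -0.409593    0.09165033]
fingers [ 0.43506849 -0.34825287  0.22688929] [ 0.4398389  -0.34975231  0.21442558]
top cam test [ 0.43843032 -0.36300302  0.10379893] [ 0.42853614 -0.42264413  0.09512478] [ 0.44701303 -0.30415255  0.11018267]
7.1667
```

View pics/t1.png

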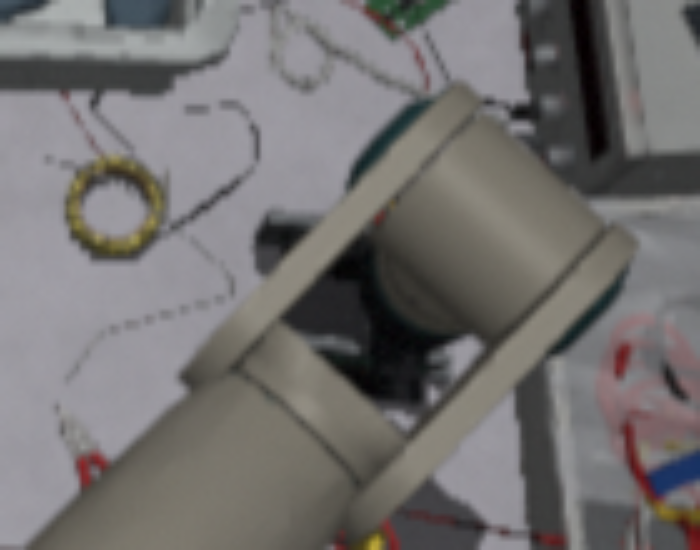

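```bash
python3 - <<'E'
from h import *
for n in('r2','g1'):
    c,s=load(n);P=wpts(c,s);T=R.from_rotvec(s['tool_rot']).as_matrix()
    q=(P-s['position'])@T*1000
    ok=(c['z_map']>0)&(abs(q[...,0])<60)&(q[...,1]<60)&(q[...,1]>-100)
    v,u=np.mgrid[0:384,0:512]
    for y0 in range(-60,50,6):
        m=ok&(abs(q[...,1]-y0)<3)&(abs(q[...,2])<70)
        if m.sum(): print(n,y0,m.sum(),'x',q[m][:,0].min().round(),q[m][:,0].max().round(),'z',np.percentile(q[m][:,2],[0,25,75,100]).round(), 'v',v[m].min())
c,s=load('g1');save('g1c',cv2.resize(c['color'][200:330,180:340],None,fx=4.5,fy=4.5))
E
```

```text
r2 -60 387 x -15.0 -7.0 z [-66. -50.  50.  65.] v 270
r2 -54 668 x -13.0 -1.0 z [-53. -45.  43.  50.] v 264
r2 -48 660 x -13.0 7.0 z [-58. -44.  42.  55.] v 257
r2 -42 721 x -13.0 11.0 z [-57. -44.  42.  56.] v 250
r2 -36 654 x -13.0 10.0 z [-57. -44.  42.  56.] v 245
r2 -30 568 x -13.0 10.0 z [-57. -44.  42.  55.] v 240
r2 -24 442 x -13.0 11.0 z [-55. -43.  42.  54.] v 237
r2 -18 122 x -11.0 10.0 z [-44. -43.  42.  43.] v 237
g1 -60 3162 x -15.0 8.0 z [-40. -26.  24.  39.] v 269
g1 -54 1658 x -15.0 11.0 z [-35. -11.  10.  34.] v 262
g1 -48 601 x -15.0 11.0 z [-29. -11.   8.  29.] v 258
g1 -42 583 x -13.0 11.0 z [-12.  -2.   0.  10.] v 253
g1 -36 262 x -13.0 -7.0 z [-14.  -5.   4.  13.] v 247
g1 -30 338 x -13.0 -7.0 z [-14.  -7.   7.  13.] v 242
g1 -24 321 x -12.0 -7.0 z [-14.  -7.   6.  13.] v 236
g1 -18 269 x -12.0 -7.0 z [-14.  -7.   5.  13.] v 232
g1 -12 176 x -12.0 -7.0 z [-13.  -5.   5.  12.] v 228
g1 -6 2 x -11.0 -11.0 z [-2.  0.  3.  5.] v 228
```

View pics/g1c.png

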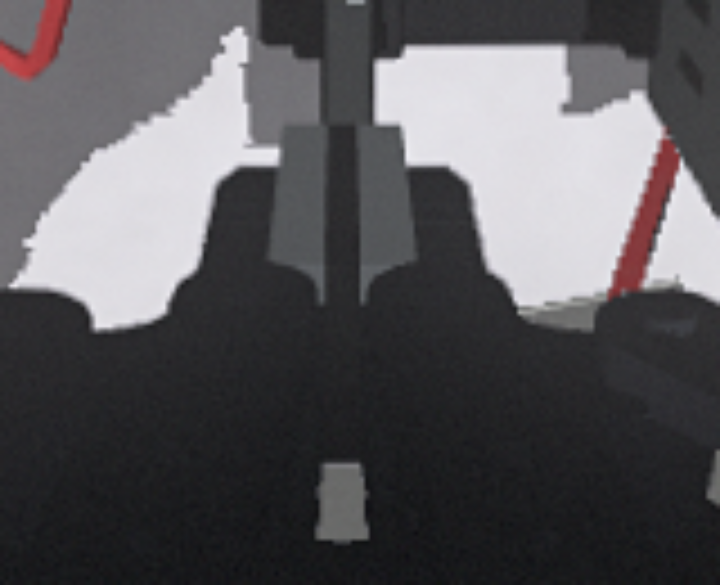

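g1c shows the closed fingertips at about (257,228). By depth they lie about 8 mm behind the reported TCP, not 22 mm ahead, while the card and table heights check out. The fingers really end about 30 mm shorter than stated, so they shut at z≈0.109, above the card top at 0.105. I'll lower by 30 mm, which is safe under either reading.

```bash
python3 - <<'E'
from h import *
p=np.array([.4394,-.3621]); yw=np.radians(-6.2)
release(); movel((*p,.071),feed=.12)
s=state();print(s['t'],s['position'].round(4),s['wrist_force'].round(2))
close_gripper(); s=state();print(s['t'],s['opening'],s['wrist_force'].round(2),s['moment'].round(2))
c=capture('wrist');pickle.dump((s,c),open('g2.pkl','wb'));save('g2',c['color'])
E
```

```text
9.0083 [ 0.4398 -0.3625  0.072 ] [0.11 0.39 1.01]
9.7 0.00713600351850198 [ 0.23 -0.21  0.96] [ 0.02 -0.02 -0.08]
```

View pics/g2.png

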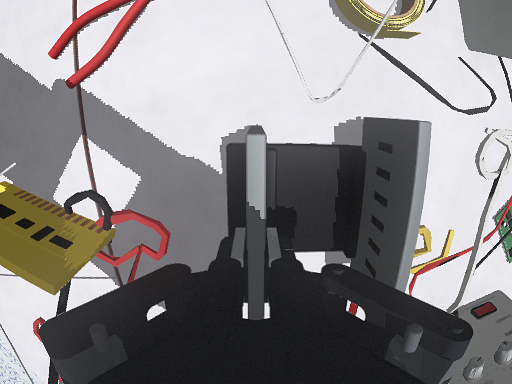

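The card is gripped: opening 7.1 mm, with the card between the pads at (257,240). Now I'll lift and measure it in the hand.

```bash
python3 - <<'E'
from h import *
p=np.array([.4394,-.3621])
movel((*p,.09),feed=.06); s=state();print(s['t'],s['opening'],s['wrist_force'].round(2),s['moment'].round(2))
movel((*p,.18),feed=.15); dwell(.1)
s=state();print(s['t'],s['position'].round(4),s['opening'],s['wrist_force'].round(2),s['moment'].round(2))
c=capture('wrist');pickle.dump((s,c),open('g3.pkl','wb'));save('g3',c['color'])
P=wpts(c,s);T=R.from_rotvec(s['tool_rot']).as_matrix();q=(P-s['position'])@T*1000
m=(c['z_map']>0)&(abs(q[...,2])<12)&(q[...,1]>-50)&(q[...,1]<-25)&(q[...,0]<-15)
print(m.sum(),np.percentile(q[m],[2,50,98],axis=0).round(1))
# outline along +y end of card
for x in range(-70,-15,5):
    k=m&(abs(q[...,0]-x)<2.5)
    if k.sum(): print(x,k.sum(),np.percentile(q[k][:,2],[3,50,97]).round(1),np.median(q[k][:,1]).round(1))
c=capture('side');save('sg3',c['color'])
P=pts(c); pickle.dump((s,c),open('sg3.pkl','wb'))
E
```

```text
10.2167 0.006951003710214866 [ 0.58 -0.11 -1.94] [ 0.01 -0.01 -0.01]
11.0667 [ 0.4389 -0.3616  0.1782] 0.006850527381994839 [-0.08  0.31 -1.04] [ 0.06 -0.02 -0.01]
2246 [[-59.6 -36.2  -4.6]
 [-39.1 -34.9  -0.6]
 [-15.9 -33.3   3.1]]
-60 160 [-4.4 -0.6  2.9] -34.6
-55 280 [-4.4 -0.6  3.3] -34.9
-50 258 [-4.4 -0.6  2.9] -34.8
-45 256 [-4.4 -0.9  2.9] -34.9
-40 247 [-4.5 -1.   2.9] -34.9
-35 242 [-4.5 -0.6  3. ] -34.9
-30 238 [-4.6 -1.   3. ] -34.9
-25 226 [-4.6 -0.8  3.1] -34.9
-20 231 [-4.7 -0.6  3.1] -34.9
```

View pics/g3.png

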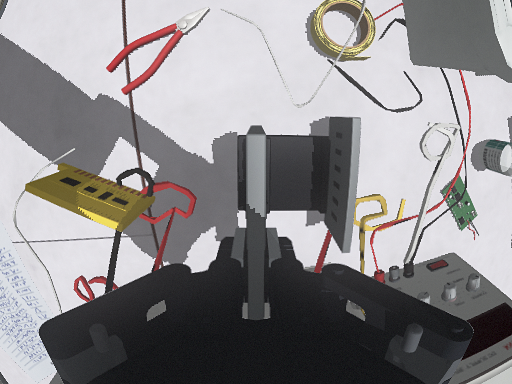

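View pics/sg3.png

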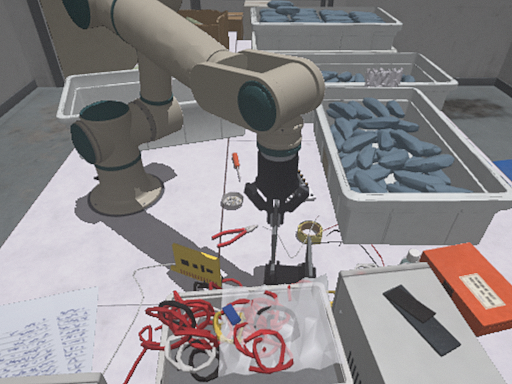

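```bash
cat > ins.py <<'E'
from h import *
import plan
D=np.array([.5247,.0409,0]); YW=np.radians(11.7); ZC=.061; XO=.00075; dcor=np.zeros(3)
def pose(y,z,th,yw=YW):
    t=np.radians(th)
    Rz=R.from_euler('z',yw).as_matrix(); C=Rz@R.from_euler('x',t).as_matrix()
    return D+Rz@[0,y/1000,z/1000]+C@[XO,0,ZC], tool(yw,1,t)
way=[(20,90,14),(20,37,14),(17.5,33.5,13),(14,31,12),(10,31,12),(8,29,10.7),(5,26,8.6),(2,22,5.7),(1,18,2.5),(0,14,0),(0,12,0)]
E
python3 - <<'E'
from ins import *
for a,b in zip(way,way[1:]):
    print(b, min(plan.clear(*(np.array(a[:2])*(1-t)+np.array(b[:2])*t),np.radians(a[2]*(1-t)+b[2]*t)) for t in np.linspace(0,1,8)).round(2), end=' ')
print()
q=None
for w in [(20,110,14)]+way:
    p,r=pose(*w); q=inverse_kinematics(p,r); print(w,p.round(4),None if q is None else np.round(q,2))
c,s=load('d2');P=wpts(c,s)
for v in (60,110,160,210):
    print(v,[(u,*(P[v,u]*1000).round()) for u in range(305,400,12)])
E
```

```text
(20, 37, 14) 5.41 (17.5, 33.5, 13) 3.66 (14, 31, 12) 2.64 (10, 31, 12) 2.41 (8, 29, 10.7) 2.35 (5, 26, 8.6) 2.27 (2, 22, 5.7) 1.49 (1, 18, 2.5) 2.25 (0, 14, 0) 2.0 (0, 12, 0) 0.0 
(20, 110, 14) [0.5244 0.0462 0.1692] [-0.11  0.12  1.46  0.23  1.63 -0.31]
(20, 90, 14) [0.5244 0.0462 0.1492] [-0.11  0.13  1.49  0.23  1.6  -0.31]
(20, 37, 14) [0.5244 0.0462 0.0962] [-0.11  0.18  1.54  0.23  1.49 -0.34]
(17.5, 33.5, 13) [0.5247 0.0448 0.0929] [-0.1   0.18  1.55  0.22  1.48 -0.33]
(14, 31, 12) [0.5252 0.0423 0.0907] [-0.1   0.18  1.55  0.2   1.47 -0.33]
(10, 31, 12) [0.526  0.0384 0.0907] [-0.1   0.18  1.55  0.2   1.48 -0.33]
(8, 29, 10.7) [0.5261 0.0378 0.0889] [-0.09  0.18  1.55  0.18  1.47 -0.32]
(5, 26, 8.6) [0.5263 0.037  0.0863] [-0.08  0.18  1.56  0.15  1.45 -0.3 ]
(2, 22, 5.7) [0.5263 0.0371 0.0827] [-0.05  0.17  1.57  0.1   1.43 -0.27]
(1, 18, 2.5) [0.5258 0.0394 0.0789] [-0.02  0.16  1.58  0.04  1.4  -0.23]
(0, 14, 0) [0.5254 0.0411 0.075 ] [ 0.01  0.16  1.59 -0.    1.39 -0.2 ]
(0, 12, 0) [0.5254 0.0411 0.073 ] [ 0.01  0.17  1.59 -0.    1.38 -0.2 ]
60 [(305, np.float64(558.0), n
[... 1272 characters left out ...]
4(40.0)), (365, np.float64(631.0), np.float64(39.0), np.float64(86.0)), (377, np.float64(611.0), np.float64(47.0), np.float64(162.0)), (389, np.float64(616.0), np.float64(50.0), np.float64(176.0))]
210 [(305, np.float64(593.0), np.float64(-54.0), np.float64(1.0)), (317, np.float64(611.0), np.float64(-51.0), np.float64(1.0)), (329, np.float64(628.0), np.float64(-48.0), np.float64(2.0)), (341, np.float64(636.0), np.float64(-38.0), np.float64(28.0)), (353, np.float64(636.0), np.float64(-24.0), np.float64(72.0)), (365, np.float64(610.0), np.float64(3.0), np.float64(163.0)), (377, np.float64(616.0), np.float64(8.0), np.float64(176.0)), (389, np.float64(627.0), np.float64(9.0), np.float64(175.0))]
```

```bash
python3 - <<'E'
from ins import *
p,r=pose(20,100,14); move_ptp(p,r); dwell(.3)
s=state();print(s['t'],((s['position']-p)*1000).round(2),(R.from_rotvec(s['tool_rot']).inv()*R.from_rotvec(r)).magnitude(),s['wrist_force'].round(2))
c=capture('wrist');pickle.dump((s,c),open('i1.pkl','wb'));save('i1',c['color'])
c2=capture('side');save('si1',cv2.resize(c2['color'][100:230,200:360],None,fx=4.5,fy=4.5,interpolation=cv2.INTER_CUBIC))
E
```

```text
12.9917 [ 0.08 -0.48  0.01] 0.0008524173710077143 [ 0.49 -0.33 -0.93]
```

View pics/i1.png

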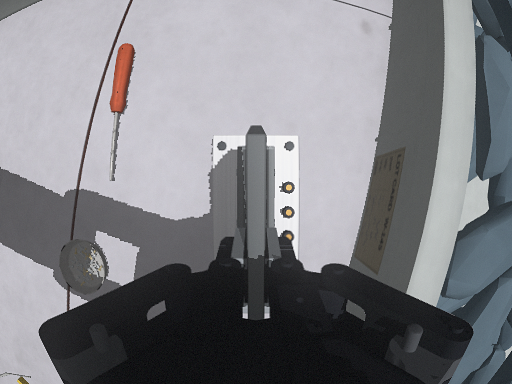

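View pics/si1.png

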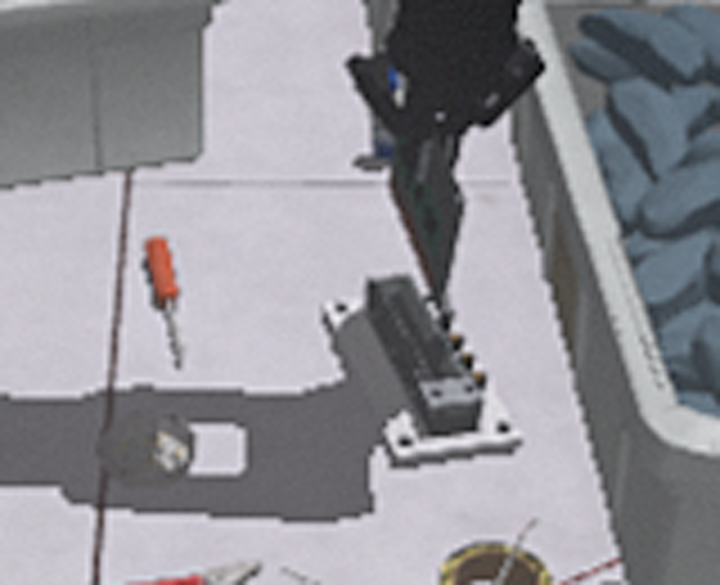

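```bash
python3 - <<'E'
from ins import *
c,s=load('i1');P=wpts(c,s);Rz=R.from_euler('z',YW).as_matrix();q=(P-D)@Rz*1000
ok=c['z_map']>0
for y in range(10,100,8):
    o=[]
    for lo,hi in((36,45),(100,250),(9,17)):
        m=ok&(abs(q[...,1]-y)<4)&(q[...,2]>lo)&(q[...,2]<hi)&(abs(q[...,0])<60)
        o.append(np.percentile(q[m][:,0],[2,50,98]).round(1).tolist() if m.sum()>5 else None)
    print(y,o)
m=ok&(q[...,2]>37.5)&(q[...,2]<45)&(abs(q[...,0])<5)&(q[...,1]>40);print('heel',np.percentile(q[m][:,1],[2,98]) if m.sum() else None)
E
```

```text
10 [[-17.2, -10.7, 16.6], [-16.1, 0.1, 16.6], [-44.9, -25.2, 44.0]]
18 [[-17.2, -10.6, 16.6], [-5.8, 0.3, 7.0], [-44.2, -19.9, 43.4]]
26 [[-17.1, -9.7, 16.6], [-4.6, 0.5, 5.7], [-44.1, -19.9, 43.5]]
34 [[-17.1, -9.7, 16.6], [-3.4, 0.5, 5.5], [-44.7, -24.5, 44.0]]
42 [[-17.1, -10.1, 16.5], [-3.4, 0.5, 5.7], [-44.5, -21.9, 43.2]]
50 [[-17.1, -10.6, 16.6], [-3.7, 0.5, 4.4], [-43.8, 19.7, 43.5]]
58 [[-17.1, -10.5, 16.6], [-3.2, 0.4, 3.9], [-43.1, 19.3, 43.5]]
66 [[-17.1, -9.7, 16.6], [-3.0, 0.3, 3.6], [-42.9, 19.3, 43.5]]
74 [[-17.1, -10.5, 16.7], [-3.0, 0.6, 4.0], [-43.4, 19.3, 43.3]]
82 [None, None, [-42.9, -11.6, 42.4]]
90 [None, None, [-43.1, -12.6, 42.5]]
98 [None, None, None]
heel None
```

Walls are centred at x ≈ -0.25 mm and the card at +0.4 mm, so I'll shift by -0.6 mm and insert stepwise with force checks.

```bash
sed -i 's/XO=.00075/XO=.00015/' ins.py; cat > run.py <<'E'
from ins import *
def go(w,feed,lim=12):
    p,r=pose(*w); movel(p,r,feed); s=state()
    e=R.from_euler('z',-YW).apply(s['position']-p)*1000
    f=R.from_euler('z',-YW).apply(s['wrist_force'])
    print(w,round(s['t'],2),'err',e.round(1),'F',f.round(1),'M',s['moment'].round(2),'op',round(s['opening']*1000,2))
    return np.linalg.norm(f)<lim
E
python3 - <<'E'
from run import *
for w,f in [((20,60,14),.1),((20,48,14),.06),((20,37,14),.05),((17.5,33.5,13),.04)]:
    if not go(w,f): break
else: 
    dwell(.1); go((17.5,33.5,13),.04)
E
```

```text
(20, 60, 14) 13.64 err [0.1 0.  0.2] F [ 0.9  0.7 -1.9] M [-0.19 -0.05  0.01] op 6.97
(20, 48, 14) 13.99 err [-0.2  0.1 -0.4] F [ 0.5 -0.1 -1. ] M [-0.11 -0.02 -0.03] op 7.08
(20, 37, 14) 14.36 err [-0.3  0.1 -0.5] F [-0.3  0.4 -0.9] M [-0.14 -0.06  0.06] op 7.12
(17.5, 33.5, 13) 14.61 err [-0.   0.2 -0. ] F [ 0.3  0.2 -1.2] M [-0.19 -0.02  0.06] op 7.1
(17.5, 33.5, 13) 14.96 err [ 0.  -0.   0.1] F [ 0.3 -0.2 -1.2] M [-0.18 -0.03  0.08] op 7.43
```

No contact so far; clear of the bridge and entering. I'll continue.

```bash
python3 - <<'E'
from run import *
for w,f in [((14,31,12),.03),((10,31,12),.03),((8,29,10.7),.03),((5,26,8.6),.03)]:
    if not go(w,f): break
c2=capture('side');save('si2',cv2.resize(c2['color'][100:230,200:360],None,fx=4.5,fy=4.5,interpolation=cv2.INTER_CUBIC))
E
```

```text
(14, 31, 12) 15.22 err [-0.1  0.1 -0.2] F [ 0.   0.1 -1.2] M [-0.17 -0.03  0.01] op 7.32
(10, 31, 12) 15.5 err [ 0.  -0.2  0. ] F [ 0.  -0.1 -0.8] M [-0.12  0.02 -0.06] op 7.34
(8, 29, 10.7) 15.75 err [-0.   0.3 -0. ] F [ 0.3  0.4 -0.9] M [-0.09 -0.02 -0.  ] op 6.84
(5, 26, 8.6) 16.0 err [-0.1  0.4 -0. ] F [ 1.3  0.1 -0.6] M [-0.12 -0.03  0.04] op 6.98
```

View pics/si2.png

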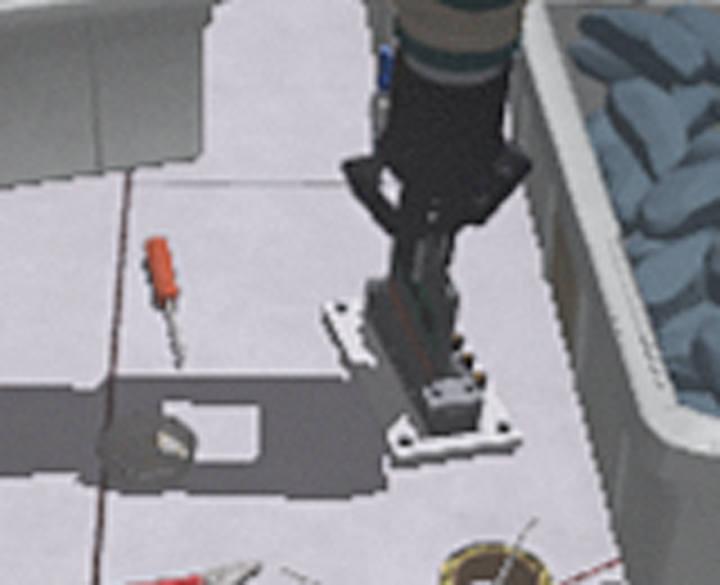

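The card is in the slot with its tab end behind and under the bridge at about (445,385), and the forces are at noise level. Now I'll level it.

```bash
python3 - <<'E'
from run import *
for w,f in [((3.5,24,7),.03),((2,22,5.7),.03),((1.3,20,4),.03),((1,18,2.5),.03),((.5,16,1),.03),((0,14,0),.03),((0,13,0),.02),((0,12.3,0),.02)]:
    if not go(w,f): break
c2=capture('side');save('si3',cv2.resize(c2['color'][100:230,200:360],None,fx=4.5,fy=4.5,interpolation=cv2.INTER_CUBIC))
s=state();c=capture('wrist');pickle.dump((s,c),open('i3.pkl','wb'));save('i3',c['color'])
E
```

```text
(3.5, 24, 7) 16.3 err [-0.   0.2  0. ] F [ 0.3  0.4 -1.4] M [-0.12 -0.07  0.02] op 7.23
(2, 22, 5.7) 16.55 err [-0.1  0.2 -0.1] F [ 0.2  0.1 -1.4] M [-0.09 -0.04  0.  ] op 7.06
(1.3, 20, 4) 16.8 err [-0.1  0.3 -0. ] F [-0.5  0.  -1.2] M [-0.05 -0.02 -0.03] op 6.89
(1, 18, 2.5) 17.05 err [-0.1  0.2 -0. ] F [-0.5 -0.2 -1.1] M [-0.02  0.01  0.  ] op 7.35
(0.5, 16, 1) 17.3 err [-0.1  0.2 -0.1] F [-0.1  0.5 -0.9] M [ 0.05 -0.03  0.04] op 7.18
(0, 14, 0) 17.55 err [-0.1  0.1 -0.1] F [ 0.5 -0.5 -1. ] M [ 0.01 -0.06 -0.01] op 7.23
(0, 13, 0) 17.8 err [-0.  -0.1 -0.1] F [-0.2 -0.4 -1.2] M [-0.03 -0.   -0.05] op 6.83
(0, 12.3, 0) 18.05 err [-0. -0. -0.] F [ 0.1 -0.  -1.8] M [-0.01  0.   -0.05] op 6.79
```

View pics/si3.png

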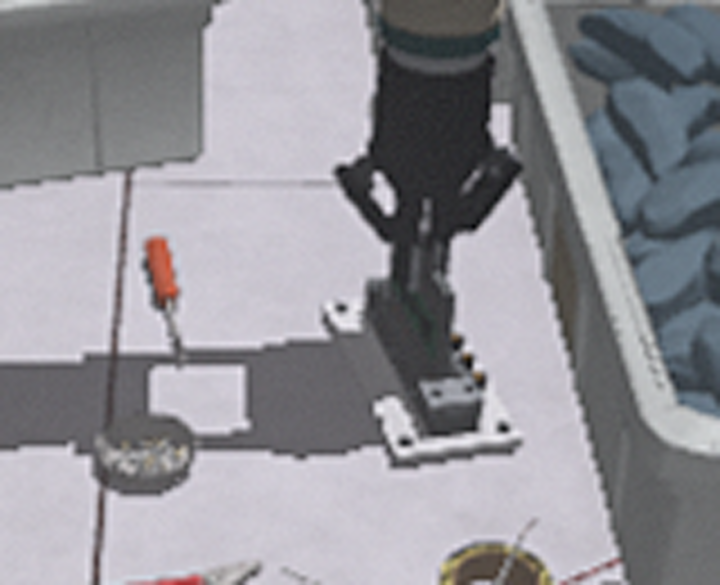

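View pics/i3.png

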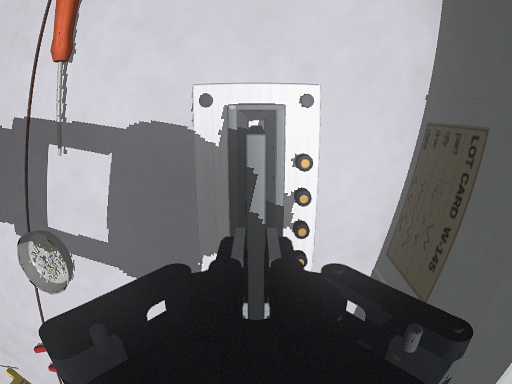

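The card is level in the slot, with its end at i3 (257,125) near the heel at (257,108). Now I'll feel for the floor.

```bash
python3 - <<'E'
from run import *
for z in (11.6,11.1,10.6,10.1,9.6,9.1):
    go((0,z,0),.02); dwell(.05); s=state(); print(s['wrist_force'].round(1),s['moment'].round(2))
    if s['wrist_force'][2]>4: break
s=state();c=capture('wrist');pickle.dump((s,c),open('i4.pkl','wb'))
P=wpts(c,s);Rz=R.from_euler('z',YW).as_matrix();q=(P-D)@Rz*1000
m=(c['z_map']>0)&(q[...,2]>95)&(q[...,2]<115)&(abs(q[...,0])<10)&(q[...,1]>15)
print(np.percentile(q[m],[2,50,98],axis=0).round(1))
E
```

```text
(0, 11.6, 0) 18.4 err [ 0.3 -0.   0.6] F [-1.4  0.2  4.3] M [0.02 0.25 0.  ] op 6.96
[-1.1  0.4  4.8] [-0.    0.34 -0.07]
[[-3.900e+00  1.620e+01  1.065e+02]
 [ 1.000e-01  3.930e+01  1.081e+02]
 [ 3.800e+00  5.980e+01  1.094e+02]]
```

```bash
python3 - <<'E'
from run import *
release(); s=state();print(s['t'],s['opening'],s['wrist_force'].round(2))
p,r=pose(0,12,0); movel(p+[0,0,.06],r,.1); movel(p+[0,.02,.16],r,.2); dwell(.2)
s=state();print(s['t'],s['wrist_force'].round(2))
c=capture('wrist');pickle.dump((s,c),open('f1.pkl','wb'));save('f1',c['color'])
P=wpts(c,s);Rz=R.from_euler('z',YW).as_matrix();q=(P-D)@Rz*1000
m=(c['z_map']>0)&(q[...,2]>100)&(q[...,2]<115)&(abs(q[...,0])<20)&(abs(q[...,1])<80)
print(np.percentile(q[m],[1,50,99],axis=0).round(1))
for y in(-50,-25,0,25,50):
    k=m&(abs(q[...,1]-y)<8)
    if k.sum():print(y,np.median(q[k],axis=0).round(1))
c2=capture('side');save('sf1',cv2.resize(c2['color'][150:290,170:350],None,fx=4.2,fy=4.2,interpolation=cv2.INTER_CUBIC))
c2=capture('top');save('tf1',cv2.resize(c2['color'][140:220,170:370],None,fx=4,fy=4,interpolation=cv2.INTER_CUBIC))
E
```

```text
19.2333 0.08564010128471172 [ 0.29 -0.11  0.41]
20.8417 [ 0.18 -0.24 -0.21]
[[ -4.  -58.4 106.1]
 [  0.    4.9 108.2]
 [  3.1  60.  109.7]]
-50 [  0.  -50.1 108.3]
-25 [ -0.8 -25.  108.1]
0 [  0.2   0.4 108.3]
25 [ -0.6  25.2 108.2]
50 [-1.000e-01  4.970e+01  1.081e+02]
```

View pics/f1.png

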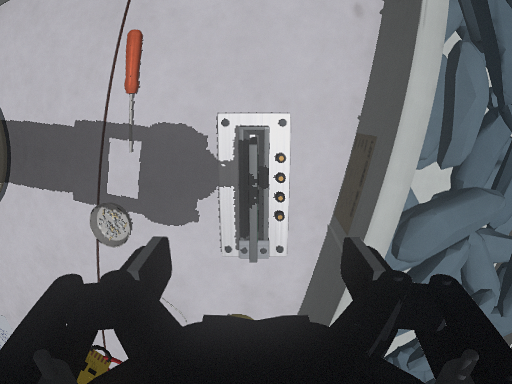

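View pics/sf1.png

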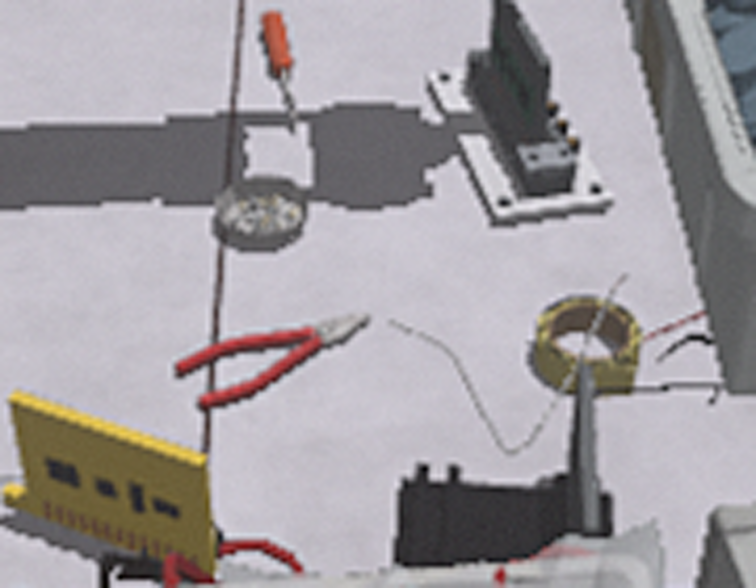

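View pics/tf1.png

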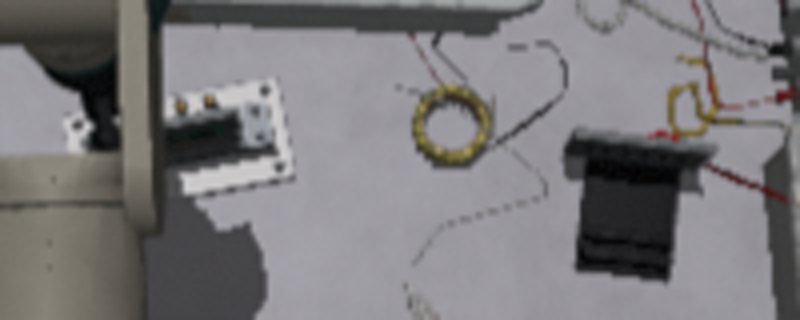

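Card seated: its top edge is level at about 107 mm after the 1 mm bias, centred at x≈0 and y≈0. The blank card is still upright in its slot.

```bash
python3 -c "
from h import *
print(sign_off(), state()['t'])"
```

```text
the job is handed in; nothing more can be done
the job is handed in; nothing more can be done
```

The test card is seated in the dock slot and released, with its tab under the bridge, and I handed the job in at about 21 s of the 45 s. I entered it at a 14° tilt with the tab low, slid it under the bridge, levelled it and lowered it until it touched the floor at about 5 N.

**Final checks**
- **Position:** the card's top edge is level along its length at about 107 mm, after subtracting a camera height bias of about 1 mm. Its centre is within about 1 mm of x = 0 and y = 0 in the dock frame. The tab itself was hidden under the bridge, so I inferred its place from the level top edge.
- **Other cards:** the blank card still stands upright in its rack slot in the side and top views. The yellow look-alike was not touched.
- **Gripper:** it is open and well clear of everything, with wrist force at noise level.

**What failed or disagreed**
- **First grasp:** it closed on air above the card. The wrist depth put the closed fingertips about 30 mm further back than the stated 22 mm ahead of the TCP. I lowered the grasp by 30 mm and it held.
- **Dock base:** its outline measured about 6 mm off-centre along y relative to the bridge and heel. I aligned to the bridge and heel, which matched each other, and met no resistance before the floor.

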